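# Shim the rocking hot-plate stirrer

## Robot

A 6-joint arm with a two-finger parallel gripper is mounted at the origin on a cart in front of the work surface, level with it; the furniture and walls round the work are solid. World frame = base frame: x ahead of the robot, y to its left, z up, the work surface at z = 0. Lengths are in m, angles in rad, forces in N, time in s.
With the tool pointing down it reaches from about 0.2 to 0.875 m from the base axis. Payload 3.4 kg.
Tool frame: the origin (TCP) lies at the very end of the fingers, on their centre line; the grasp point (between the pads) lies env.grasp_offset behind it (env.grasp_offset is the distance from the TCP to the grasp point, in m); z points along the fingers, y is the line along which they close (so a half turn about z gives the same grasp; the last joint's range is limited). The gripper opens to 94 mm and grips with 3 to 60 N. Pads are 16 mm wide; open, the fingers measure 119 mm over their backs; the gripper's body (75 mm by 177 mm) begins 78 mm behind the grasp point.
Start: joints at [-1.226, 0.276, 1.505, -0, 1.361, -0.121], TCP at [0.258, -0.514, 0.205] pointing down, gripper open.
Joint ranges: [-2.89, 2.89], [-0.75, 2.08], [0.22, 2.7], [-1.18, 4.32], [0.11, 2.71], [-2.7, 2.7]. Speed limits (rad/s): [2.57, 2.57, 3.14, 3.14, 3.14, 3.14].

## Interface

Orientations are given as a unit quaternion [x, y, z, w].
In Python, from bench import env gives the robot as it stands.
- The arm moves only by the tool arm_command, never from a script. Its argument "commands" is a list of rows, each a list of 3 entries, a list of its own where there are three numbers: the shift along the tool's x, y, z in cm, then the turn about the tool's z in rad, then the finger opening in cm, from 0 to 9.4. A call has 1 to 20 rows; each row shifts and turns the commanded pose from where the row before left it, along the tool's axes as they then stand; what a row does not reach is not made up. A row lasts 1/10 s, in which the tool goes at most 50 mm and 8.59 degrees, less where a joint would pass 70% of its speed; a pose out of reach is approached as far as the arm can. A call is refused whole if a number of a shift passes 5 or a number of a turn 0.15, either way. A call with a gripper value outside its range is refused whole. The fingers move at their own pace and stop on an object; the grip force is fixed at half the most. Time passes only in rows, so rows that do not move let the fingers close. It gives the time, the measured TCP pose, the force, the opening and the grip force at its end, in the units of the state.
- env.observe(): the state, without advancing time (a new reading comes with each control period).
- env.read_camera(name): name is "scene" or "top" or "wrist"; returns the picture (420x560x3 uint8, red, green, blue); there is no depth.
- env.camera_params(name): a dict with "fx", "fy", "cx", "cy" (pixels), "dist_coeffs" ([k1, k2, p1, p2, k3] as OpenCV has them; the pictures are not rectified), "R" (3x3) and "t" (3): a world point X has camera coordinates R X + t. Camera axes: x right, y down, z forward; pixel columns grow to the right and rows downward; lengths in m; the calibration is good to about 2 mm. A picture is of the moment at which its call begins: read the wrist's pose just before it. camera_params takes no time and is no camera call; for the wrist camera it gives the pose at the moment of the call.
- env.sign_off(): hands the job in; it is judged then, once.
The state is a dict: "time": time; "joint_pos": joint angles; "qvel": joint speeds; "joint_torque": joint torques, N m; "tool_pos": TCP position; "ee_rot": TCP orientation; "ft_force": force on the tool from outside, world axes, zero at the start; "torque": the same for the moment, N m; "gripper_width": finger opening in m; "finger_force": force on a finger pad.
Only numpy, scipy, OpenCV 4.12 (cv2) and the standard library are available. Lean on these libraries where they do the work, as an engineer would, in place of code of your own. Each camera call takes 0.05 s, during which the arm holds its last target. There are 200 camera calls.

## Task

The white hot-plate stirrer sags and rocks on its short front-left foot. Without grasping or lifting anything, push the orange wedge along the desk, thin end first, under that foot until the stirrer stands level; then press down firmly on the blue pad above that foot to check that it no longer rocks, and let go. Do not touch the stirrer before the wedge has levelled it, leave the wedge under the foot, and do not disturb the bottles and slides nearby.

Things in the scene. Friction and masses are not known exactly. Their poses are not given: they have to be found in the camera images.
- stirrer: White hot-plate stirrer, case 180 (x) by 190 (y) mm, underside 22 mm and top 80 mm above the desk when level, round white plate on top reaching 91 mm. Origin on the desk under its centre; its x axis points from its front (knobs and display, towards the robot) to its back, y to its left, z up. It stands on two feet that do not slide, front right and back left.
- stirrer_rock (a joint): Rocking of the stirrer about the line through its two sound feet, in rad: 0 is level, 0.078 is fully sagged towards the short front-left foot (start). It rests there under a load of about 4 N on the short foot; at 0 the back-right foot meets the desk and stops it, so the wedge becomes clearly harder to push.
- short_foot (a point): Lowest point of the short foot, a black rubber ball foot of radius 14 mm under the front-left corner of the stirrer, 20 mm behind the front face and 20 mm in from the left face. 1 mm above the desk when sagged, 9 mm when level.
- press_pad (a joint): Travel in m of the springy round blue pad, 24 mm across, on top of the stirrer's front-left corner, straight above the short foot: 0 free, 0.003 fully down (4.5 N), pressed straight down. Being held more than 0.002 down (3 N) for a quarter of a second counts as the check.
- pad_top (a point): Centre of the upper face of the blue pad, 86 mm above the desk when level and not pressed.
- wedge: Orange shim wedge of about 0.12 kg lying on the desk in front of the stirrer, 110 mm long (x) and 56 mm wide (y). Origin at the middle of its underside; its x axis points to the thin end. A ramp rises from 1.5 mm at the thin end to 15 mm over 90 mm, then comes an upright heel block 20 mm long and 27 mm high. Friction keeps it where it is left.
- wedge_tip (a point): Middle of the wedge's thin edge, at desk height. The stirrer is level when this edge has passed about 50 mm beyond the short foot's lowest point; the black line across the ramp, 70 mm from the thin edge, then lies under the stirrer's front edge.
- wedge_heel (a point): Middle of the upright rear face of the heel, the face to push on, 13 mm above the desk.
- blue_dropper: Blue dropper bottle standing to the left of the stirrer's front, 24 mm across, 69 mm tall; origin at the centre of its underside. Leave it alone.
- amber: Amber bottle with a white cap standing in front of the stirrer, to the right of the wedge, 41 mm across, 82 mm tall; origin at the centre of its underside. Leave it alone.
- slides: Banded stack of glass slides, 29 x 78 x 21 mm, lying to the right of the stirrer; origin at the centre of its underside. Leave it alone.
Not all that is in view belongs to the job. There is more than one size of the wedge; the one meant has the size given above.

How it is judged:
On the way, in this order (a step that is already met when the one before it is completed fails the run):
1. the wedge carries the short foot and the stirrer stands level (value of joint stirrer_rock between -0.014 and 0.014 rad and contact force between wedge and stirrer above 0.5 N and y of short_foot in the frame of wedge between -0.024 and 0.024 m), for 0.2 s.
2. the blue pad is pressed down by more than 2 mm and the stirrer stays level on the wedge (all of step 1 and value of joint press_pad above 0.002 m), for 0.2 s.
At the end, for the whole second after the job is handed in: The stirrer is level within 0.014 rad (about 0.8 degree), its short foot rests on the wedge within 24 mm of the wedge's centreline, and the wedge lies still on the desk (all of step 1 and linear speed of wedge below 0.01 m/s and height (world z) of wedge_heel below 0.02 m); the robot touches nothing.
It fails at once if the wedge was lifted or tipped up (12 mm or 0.25 rad) (height (world z) of wedge_heel above 0.025 m or angle between wedge's own z axis and vertical above 0.25 rad).
It fails at once if the stirrer was touched (over 2 N) before the wedge had levelled it (value of joint stirrer_rock above 0.03 rad and contact force between any of the fingers, the arm and stirrer above 2 N).
It fails at once if a bystander was moved by more than 20 mm or knocked over (distance of any of blue_dropper, amber, slides from where it was at the start of the episode above 0.02 m or angle between any of blue_dropper, amber, slides's own z axis and vertical above 0.5 rad).
It also fails if it takes over 54 s, if anything falls off the work surface, if the arm or the gripper's body presses on something with over 40 N, if the wrist force passes 120 N, or if a joint passes its speed limit or range.

## Working session

There is one attempt and no reset: what is moved stays moved. The work goes in short steps, Python scripts to look and compute and a tool call to move; the robot and the scene stay as the last step left them, time stands still between calls to the robot, and variables do not carry over. Pictures are saved under pics/ and viewed, at most 10 in all, crops included, and the job is handed in when it is done.

Besides the shell and the picture viewer there is one more tool, called after ">>>" as name([rows], argument=value, ...), one row to a line, values as JSON. arm_command: Moves the arm, as the interface text tells. Its arguments: {"type":"object","properties":{"commands":{"type":"array"}},"required":["commands"]}

```bash
mkdir -p pics; python3 - <<'E'
from bench import env
import cv2
for n in ["scene","top"]:
    p=env.camera_params(n); print(n,p)
    cv2.imwrite(f"pics/{n}0.png",env.read_camera(n)[:,:,::-1])
o=env.observe(); print(o, env.grasp_offset)
E
```

```text
scene {'fx': 402.96228595794344, 'fy': 402.96228595794344, 'cx': 281.3943896720918, 'cy': 206.76807287116637, 'dist_coeffs': array([-0.01099787,  0.        ,  0.        ,  0.        ,  0.        ]), 'R': array([[-0.51129899, -0.85937887,  0.00642598],
       [-0.67711509,  0.39823156, -0.61881077],
       [ 0.52923388, -0.32074845, -0.7855138 ]]), 't': array([0.37371495, 0.39280553, 0.6444807 ])}
top {'fx': 509.68537092125206, 'fy': 509.68537092125206, 'cx': 271.3960511988834, 'cy': 204.9294477613891, 'dist_coeffs': array([-0.09731554,  0.        ,  0.        ,  0.        ,  0.        ]), 'R': array([[-0.02400849, -0.99960485, -0.01461999],
       [-0.98838068,  0.02592942, -0.14977082],
       [ 0.15009072,  0.01085434, -0.98861264]]), 't': array([0.13296894, 0.55812032, 1.26286257])}
{'time': 0.1, 'joint_pos': array([-1.22598968e+00,  2.76496120e-01,  1.50599612e+00, -1.88097238e-05,
        1.36068535e+00, -1.20985082e-01]), 'qvel': array([-0.00161525, -0.00204889, -0.00103707,  0.00172615, -0.0009069 ,
        0.00064586]), 'joint_torque': array([ 2.52495993e-03, -4.05456018e+01, -2.37779117e+01,  7.03717559e-02,
        2.99171009e-02, -4.53135453e-05]), 'tool_pos': array([ 0.25807455, -0.51326663,  0.2047157 ]), 'ee_rot': array([ 9.73001361e-01,  2.30798015e-01, -9.76398452e-05, -7.86485370e-04]), 'ft_force': array([-0.65442417,  0.78120028, -0.97173401]), 'torque': array([ 0.04762805, -0.03493723, -0.01860918]), 'finger_force': 0.0, 'gripper_width': 0.09400055113087727} 0.0188
```

View pics/top0.png

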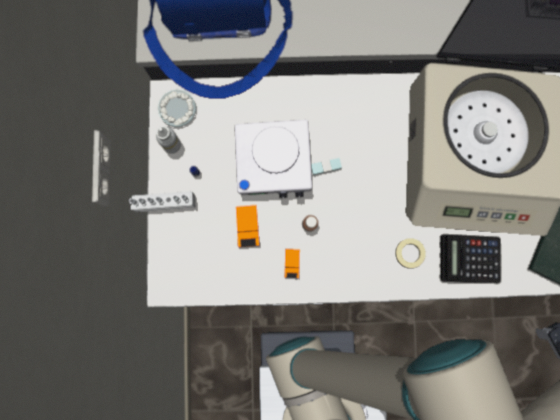

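View pics/scene0.png

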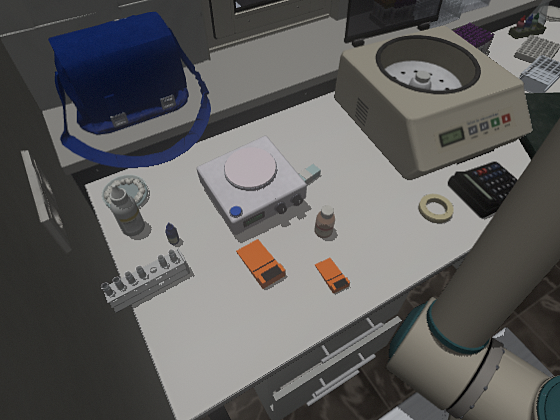

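```bash
cat > h.py <<'E'
from bench import env
import cv2, numpy as np
def rays(n,uv,p=None):
    p=p or env.camera_params(n)
    K=np.array([[p['fx'],0,p['cx']],[0,p['fy'],p['cy']],[0,0,1]])
    u=cv2.undistortPoints(np.array(uv,float).reshape(-1,1,2),K,np.array(p['dist_coeffs'])).reshape(-1,2)
    d=np.c_[u,np.ones(len(u))]@p['R']; return -p['R'].T@p['t'],d
def onz(n,uv,z,p=None):
    c,d=rays(n,uv,p); z=np.broadcast_to(z,len(d)); return c+d*((z-c[2])/d[:,2])[:,None]
def tri(uv1,uv2):
    (c1,d1),(c2,d2)=rays("top",[uv1]),rays("scene",[uv2]); d1,d2=d1[0],d2[0]
    s=np.linalg.lstsq(np.c_[d1,-d2],c2-c1,rcond=None)[0]; a,b=c1+s[0]*d1,c2+s[1]*d2
    return (a+b)/2,np.linalg.norm(a-b)
def blobs(img,lo,hi,amin=15):
    m=cv2.inRange(cv2.cvtColor(img,cv2.COLOR_RGB2HSV),np.array(lo),np.array(hi))
    cs,_=cv2.findContours(m,cv2.RETR_EXTERNAL,cv2.CHAIN_APPROX_NONE)
    return [c for c in cs if cv2.contourArea(c)>amin]
ORANGE=((5,180,90),(20,255,255)); BLUE=((105,170,100),(125,255,255))
E
python3 - <<'E'
from h import *
np.set_printoptions(precision=4,suppress=True)
im={n:env.read_camera(n) for n in("top","scene")}
for n in im:
    for nm,r in(("or",ORANGE),("bl",BLUE)):
        for c in blobs(im[n],*r):
            q=cv2.minAreaRect(c)
            M=cv2.moments(c); print(n,nm,cv2.contourArea(c),np.array([M['m10'],M['m01']])/M['m00'],np.array(cv2.boxPoints(q)).round(1).tolist())
            if n=="top" and nm=="or":print(onz(n,cv2.boxPoints(q),0.008))
c=im["top"][100:300,130:350]; cv2.imwrite("pics/c1.png",cv2.resize(c[:,:,::-1],(660,600),interpolation=cv2.INTER_CUBIC))
E
```

```text
top or 277.0 [291.8249 261.5367] [[285.0, 250.0], [298.0, 250.0], [298.0, 277.0], [285.0, 277.0]]
[[0.4473 0.0868 0.008 ]
 [0.4464 0.0531 0.008 ]
 [0.3768 0.0552 0.008 ]
 [0.3776 0.0887 0.008 ]]
top or 619.0 [246.927  223.5164] [[235.8000030517578, 206.8000030517578], [256.0, 205.60000610351562], [258.29998779296875, 244.89999389648438], [238.10000610351562, 246.10000610351562]]
[[0.564  0.2131 0.008 ]
 [0.5658 0.1599 0.008 ]
 [0.4622 0.1559 0.008 ]
 [0.4604 0.2086 0.008 ]]
top bl 34.5 [243.9614 184.4686] [[241.0, 181.0], [247.0, 181.0], [247.0, 188.0], [241.0, 188.0]]
top bl 1757.0 [210.7279  71.4449] [[142.1999969482422, 93.9000015258789], [145.3000030517578, 27.700000762939453], [284.29998779296875, 34.099998474121094], [281.20001220703125, 100.30000305175781]]
top bl 62.5 [266.768   11.1627] [[264.0, 1.0], [269.0, 1.0], [269.0, 21.0], [264.0, 21.0]]
scene or 37.0 [335.0901 280.6396] [[326.5, 281.5], [337.5, 270.5], [345.0, 278.0], [334.0, 289.0]]
scene or 65.0 [268.9744 267.1026] [[255.60000610351562, 263.0], [282.20001220703125, 258.70001220703125], [284.0, 270.0], [257.3999938964844, 274.29998779296875]]
scene or 272.5 [327.7291 268.915 ] [[314.70001220703125, 265.20001220703125], [327.6000061035156, 255.5], [340.5, 272.6000061035156], [327.5, 282.3999938964844]]
scene or 298.5 [257.9151 252.3428] [[236.5, 251.10000610351562], [260.70001220703125, 237.3000030517578], [272.8999938964844, 258.5], [248.60000610351562, 272.3999938964844]]
```

View pics/c1.png

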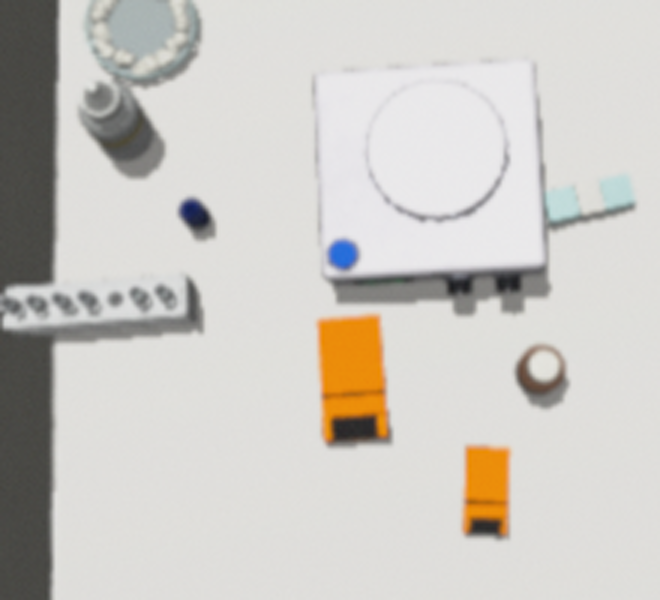

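```bash
python3 - <<'E'
from h import *
np.set_printoptions(precision=4,suppress=True)
f=lambda *a:np.array(a,float)/3+[130,100]-1/3
print("thin",onz("top",f((319,320),(380,316)),.0015))
print("heel top rear",onz("top",f((323,439),(387,435)),.014))
t=onz("top",f((316,73),(534,62),(546,268),(326,275)),[.08,.087,.08,.073]);print("case",t,"sizes",np.linalg.norm(np.diff(np.r_[t,t[:1]],axis=0),axis=1))
pad=onz("top",[[243.96,184.47]],.078); print("pad",pad, tri((243.96,184.47),(236,211)))
print("amber top, base",onz("top",f((544,363)),.082)); print("drop",onz("top",f((190,208)),.069));print("plate",onz("top",f((437,148)),.091))
s=env.read_camera("scene"); 
for c in blobs(s,(100,150,60),(130,255,255)): print(cv2.contourArea(c),c.reshape(-1,2).mean(0))
t=cv2.cvtColor(env.read_camera("top"),cv2.COLOR_RGB2HSV)
m=cv2.inRange(t,np.array(ORANGE[0]),np.array(ORANGE[1]))
for r in range(203,250): 
    x=np.where(m[r,225:270])[0]+225
    if len(x): print(r,x.min(),x.max(),len(x),end=' | ')
E
```

```text
thin [[0.5663 0.2131 0.0015]
 [0.5684 0.1592 0.0015]]
heel top rear [[0.4603 0.2101 0.014 ]
 [0.4624 0.1547 0.014 ]]
case [[0.7676 0.2066 0.08  ]
 [0.7698 0.0209 0.087 ]
 [0.5933 0.0169 0.08  ]
 [0.5935 0.2009 0.073 ]] sizes [0.1858 0.1767 0.1842 0.1744]
pad [[0.6097 0.1862 0.078 ]] (array([0.6101, 0.1855, 0.0723]), np.float64(0.0025302783298515))
amber top, base [[0.5135 0.0215 0.082 ]]
drop [[0.6552 0.3163 0.069 ]]
plate [[0.6958 0.1051 0.091 ]]
51.0 [235.125  210.4583]
796.0 [118.3071 157.6417]
102.0 [ 96.7703 126.    ]
50.0 [142.5    111.5156]
18.5 [178.88  94.88]
3736.5 [112.2476  40.6635]
206 250 255 6 | 207 237 255 19 | 208 237 255 19 | 209 237 255 19 | 210 237 255 19 | 211 237 255 19 | 212 237 255 19 | 213 237 255 19 | 214 237 256 20 | 215 237 256 20 | 216 237 256 20 | 217 237 256 20 | 218 237 256 20 | 219 237 256 20 | 220 237 256 20 | 221 237 256 20 | 222 237 256 20 | 223 238 256 19 | 224 238 256 19 | 225 238 256 19 | 226 238 257 20 | 227 238 257 20 | 228 238 257 20 | 229 238 257 20 | 230 238 256 19 | 231 238 257 20 | 232 238 257 20 | 233 238 257 20 | 234 238 257 20 | 235 238 257 20 | 236 238 257 20 | 237 238 257 20 | 238 238 258 21 | 239 238 258 10 | 240 238 258 7 | 241 238 258 7 | 242 238 258 7 | 243 238 258 7 | 244 238 258 6 | 245 239 257 3 | 246 239 240 2 |
```

>>> arm_command([
  [[0, 0, 0], 0.143, 2.4],
  [[0, 0, 0], 0.143, 2.4],
  [[0, 0, 0], 0.143, 2.4],
  [[1, -3.6, 0], 0, 2.4],
  [[1, -3.6, 0], 0, 2.4],
  [[1, -3.6, 0], 0, 2.4],
  [[1, -3.6, 0], 0, 2.4],
  [[1, -3.6, 0], 0, 2.4],
  [[1, -3.6, 0], 0, 2.4],
  [[1, -3.6, 0], 0, 2.4],
  [[1, -3.6, 0], 0, 2.4],
  [[1, -3.6, 0], 0, 2.4],
  [[1, -3.6, 0], 0, 2.4],
  [[1, -3.6, 0], 0, 2.4],
  [[1, -3.6, 0], 0, 2.4],
  [[1, -3.6, 0], 0, 2.4],
  [[1, -3.6, 0], 0, 2.4],
  [[1, -3.6, 0], 0, 2.4],
  [[1, -3.6, 0], 0, 2.4],
  [[0, 0, 0], 0, 2.4],
])

```text
time: 2.3
tool_pos: [0.3976, 0.0714, 0.2056]
ee_rot: [1.0, 0.021, 0.0, -0.001]
ft_force: [-0.8, -0.4, -1.0]
gripper_width: 0.0242
finger_force: 0.0
```

>>> arm_command([
  [[0.7, -3.6, 0], 0, 2.4],
  [[0.7, -3.6, 0], 0, 2.4],
  [[0.7, -3.6, 0], 0, 2.4],
  [[0, 0, 3], 0, 2.4],
  [[0, 0, 3], 0, 2.4],
  [[0, 0, 0], 0, 2.4],
  [[0, 0, 0], 0, 2.4],
])

```text
time: 3.0
tool_pos: [0.414, 0.1757, 0.1456]
ee_rot: [1.0, 0.018, -0.0, 0.0]
ft_force: [0.0, -0.6, -0.2]
gripper_width: 0.0238
finger_force: 0.0
```

```bash
python3 - <<'E'
from h import *
np.set_printoptions(precision=4,suppress=True)
p=env.camera_params("wrist"); im=env.read_camera("wrist"); cv2.imwrite("pics/w1.png",im[:,:,::-1])
import pickle; pickle.dump(p,open("p1.pkl","wb"))
print(env.observe()['tool_pos'],-p['R'].T@p['t'])
for c in blobs(im,*ORANGE,amin=100):
    b=cv2.boxPoints(cv2.minAreaRect(c)); print(cv2.contourArea(c),b.round(1).tolist()); print(onz("wrist",b,.005,p))
E
```

```text
[0.4149 0.1759 0.1465] [0.4869 0.1792 0.325 ]
2534.5 [[364.3999938964844, 238.0], [372.6000061035156, 158.39999389648438], [414.1000061035156, 162.6999969482422], [405.8999938964844, 242.3000030517578]]
[[0.373  0.0897 0.005 ]
 [0.4513 0.0899 0.005 ]
 [0.4488 0.0506 0.005 ]
 [0.37   0.0481 0.005 ]]
1672.0 [[242.1999969482422, 103.80000305175781], [305.29998779296875, 102.5999984741211], [306.20001220703125, 148.0], [243.0, 149.1999969482422]]
[[0.4955 0.2112 0.005 ]
 [0.4986 0.155  0.005 ]
 [0.4585 0.152  0.005 ]
 [0.4554 0.21   0.005 ]]
5020.0 [[240.60000610351562, 18.799999237060547], [304.0, 17.700000762939453], [305.29998779296875, 100.0], [242.0, 101.0]]
[[0.5648 0.2134 0.005 ]
 [0.5675 0.1599 0.005 ]
 [0.5008 0.1551 0.005 ]
 [0.4978 0.2114 0.005 ]]
```

View pics/w1.png

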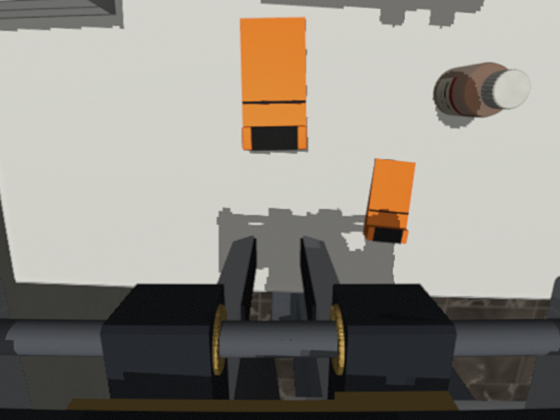

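>>> arm_command([
  [[0, -0.4, 3], 0, 2.4],
  [[0, 0, 3], 0, 2.4],
  [[0, 0, 3], 0, 2.4],
  [[0, 0, 3], 0, 2.4],
  [[0, 0, 1.5], 0, 2.4],
  [[0, 0, 0], 0, 2.4],
  [[0, 0, 0], 0, 2.4],
])

```text
time: 3.75
tool_pos: [0.4155, 0.1804, 0.0117]
ee_rot: [1.0, 0.018, 0.001, -0.0]
ft_force: [-0.8, 0.2, 0.5]
gripper_width: 0.024
finger_force: 0.0
```

>>> arm_command([
  [[0.6, 0, 0], 0, 2.4],
  [[0.6, 0, 0], 0, 2.4],
  [[0.6, 0, 0], 0, 2.4],
  [[0.6, 0, 0], 0, 2.4],
  [[0.6, 0, 0], 0, 2.4],
  [[0.6, 0, 0], 0, 2.4],
  [[0.6, 0, 0], 0, 2.4],
  [[0.6, 0, 0], 0, 2.4],
  [[0.6, 0, 0], 0, 2.4],
  [[0, 0, 0], 0, 2.4],
])

```text
time: 4.75
tool_pos: [0.4693, 0.1825, 0.0104]
ee_rot: [1.0, 0.018, 0.001, -0.0]
ft_force: [0.1, -0.3, 0.1]
gripper_width: 0.0242
finger_force: 0.0
```

```bash
python3 - <<'E'
from h import *
np.set_printoptions(precision=4,suppress=True)
o=env.observe();print(o['tool_pos'],o['ee_rot'],o['ft_force'])
p=env.camera_params("wrist"); im=env.read_camera("wrist"); cv2.imwrite("pics/w2.png",im[:,:,::-1])
cs=blobs(im,*ORANGE,amin=100)
for c in cs:
    b=cv2.boxPoints(cv2.minAreaRect(c)); print(cv2.contourArea(c),b.round(1).tolist()); print(onz("wrist",b,.005,p))
E
```

```text
[0.4693 0.1825 0.0104] [ 0.9998  0.0183  0.0008 -0.0001] [ 0.0831 -0.3081  0.1019]
798.5 [[450.0, 358.0], [485.0, 358.0], [485.0, 404.0], [450.0, 404.0]]
[[0.3981 0.0717 0.005 ]
 [0.3986 0.0491 0.005 ]
 [0.3626 0.0417 0.005 ]
 [0.3623 0.0654 0.005 ]]
2079.0 [[432.20001220703125, 317.5], [435.79998779296875, 278.20001220703125], [497.5, 283.79998779296875], [493.8999938964844, 323.1000061035156]]
[[0.4268 0.0877 0.005 ]
 [0.453  0.0896 0.005 ]
 [0.4504 0.0519 0.005 ]
 [0.4239 0.0486 0.005 ]]
5109.5 [[227.0, 164.0], [336.0, 164.0], [336.0, 242.0], [227.0, 242.0]]
[[0.5157 0.2124 0.005 ]
 [0.5179 0.1539 0.005 ]
 [0.4735 0.1504 0.005 ]
 [0.4712 0.2124 0.005 ]]
14935.0 [[227.0, 20.0], [336.0, 20.0], [336.0, 159.0], [227.0, 159.0]]
[[0.5864 0.2125 0.005 ]
 [0.5884 0.1593 0.005 ]
 [0.5206 0.1541 0.005 ]
 [0.5184 0.2124 0.005 ]]
```

View pics/w2.png

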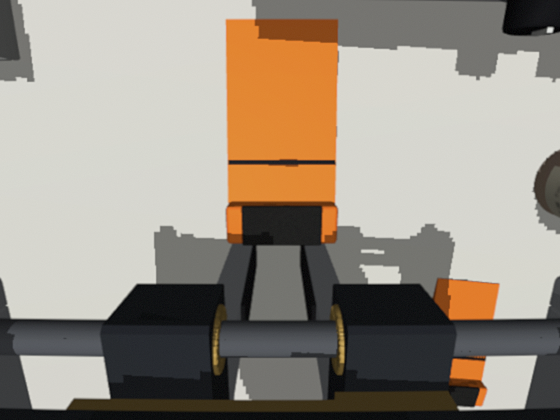

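>>> arm_command([
  [[0.5, 0, 0], 0, 2.4],
  [[0.5, 0, 0], 0, 2.4],
  [[0.5, 0, 0], 0, 2.4],
  [[0.5, 0, 0], 0, 2.4],
  [[0.5, 0, 0], 0, 2.4],
  [[0.5, 0, 0], 0, 2.4],
  [[0.5, 0, 0], 0, 2.4],
])

```text
time: 5.5
tool_pos: [0.4971, 0.1831, 0.0098]
ee_rot: [1.0, 0.018, -0.006, 0.001]
ft_force: [-9.9, -0.2, 7.3]
gripper_width: 0.0238
finger_force: 4.9
```

>>> arm_command([
  [[0.4, 0, 0], 0, 2.4],
  [[0.4, 0, 0], 0, 2.4],
  [[0.4, 0, 0], 0, 2.4],
  [[0.4, 0, 0], 0, 2.4],
  [[0.3, 0, 0], 0, 2.4],
])

```text
time: 6.0
tool_pos: [0.5168, 0.1838, 0.0098]
ee_rot: [1.0, 0.018, -0.005, 0.001]
ft_force: [-8.4, -0.5, 6.3]
gripper_width: 0.024
finger_force: 4.4
```

>>> arm_command([
  [[0.3, 0, 0], 0, 2.4],
  [[0.3, 0, 0], 0, 2.4],
  [[0.3, 0, 0], 0, 2.4],
])

```text
time: 6.3
tool_pos: [0.5256, 0.1842, 0.0098]
ee_rot: [1.0, 0.018, -0.005, 0.001]
ft_force: [-9.0, -0.6, 5.4]
gripper_width: 0.0238
finger_force: 4.3
```

```bash
python3 - <<'E'
from h import *
np.set_printoptions(precision=4,suppress=True)
o=env.observe();print(o['tool_pos'],o['ee_rot'],o['ft_force'])
p=env.camera_params("wrist"); im=env.read_camera("wrist"); cv2.imwrite("pics/w3.png",im[:,:,::-1])
E
```

```text
[0.5256 0.1842 0.0098] [ 0.9998  0.0183 -0.0052  0.0006] [-9.0277 -0.6251  5.422 ]
```

View pics/w3.png

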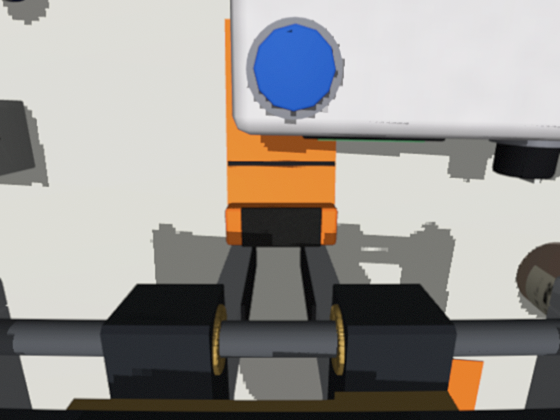

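>>> arm_command([
  [[0.3, 0, 0], 0, 2.4],
  [[0.3, 0, 0], 0, 2.4],
  [[0.3, 0, 0], 0, 2.4],
  [[0.3, 0, 0], 0, 2.4],
])

```text
time: 6.75
tool_pos: [0.5378, 0.1846, 0.0098]
ee_rot: [1.0, 0.018, -0.005, 0.001]
ft_force: [-8.8, -0.7, 5.0]
gripper_width: 0.0241
finger_force: 4.1
```

>>> arm_command([
  [[0.2, 0, 0], 0, 2.4],
  [[0.2, 0, 0], 0, 2.4],
])

```text
time: 6.95
tool_pos: [0.5419, 0.1848, 0.0098]
ee_rot: [1.0, 0.018, -0.005, 0.001]
ft_force: [-8.5, -0.8, 5.4]
gripper_width: 0.0236
finger_force: 4.1
```

>>> arm_command([
  [[0.2, 0, 0], 0, 2.4],
  [[0.2, 0, 0], 0, 2.4],
])

```text
time: 7.15
tool_pos: [0.546, 0.185, 0.0098]
ee_rot: [1.0, 0.018, -0.005, 0.001]
ft_force: [-8.5, -0.7, 4.9]
gripper_width: 0.0239
finger_force: 4.0
```

>>> arm_command([
  [[0.2, 0, 0], 0, 2.4],
])

```text
time: 7.25
tool_pos: [0.5466, 0.185, 0.0098]
ee_rot: [1.0, 0.018, -0.006, 0.001]
ft_force: [-12.6, -0.1, 10.5]
gripper_width: 0.0244
finger_force: 6.2
```

>>> arm_command([
  [[0.2, 0, 0], 0, 2.4],
])

```text
time: 7.35
tool_pos: [0.547, 0.185, 0.0098]
ee_rot: [1.0, 0.018, -0.008, 0.001]
ft_force: [-14.3, -0.5, 9.8]
gripper_width: 0.0242
finger_force: 7.1
```

>>> arm_command([
  [[0.2, 0, 0], 0, 2.4],
])

```text
time: 7.45
tool_pos: [0.5475, 0.185, 0.0097]
ee_rot: [1.0, 0.018, -0.009, 0.001]
ft_force: [-17.1, 0.5, 13.8]
gripper_width: 0.0239
finger_force: 8.5
```

```bash
python3 - <<'E'
from h import *
np.set_printoptions(precision=4,suppress=True)
o=env.observe();print(o['tool_pos'],o['ft_force'])
p=env.camera_params("wrist"); im=env.read_camera("wrist"); cv2.imwrite("pics/w4.png",im[:,:,::-1])
for n in("top","scene"):
  i=env.read_camera(n); cv2.imwrite(f"pics/{n}4.png",i[:,:,::-1])
  print(n,[ (cv2.contourArea(c),c.reshape(-1,2).mean(0)) for c in blobs(i,*BLUE) ])
E
```

```text
[0.5475 0.185  0.0097] [-17.056    0.491   13.7614]
top [(1772.5, array([215.5518,  68.2297])), (67.0, array([266.7727,  10.5   ]))]
scene [(117.0, array([ 81.1119, 147.7612])), (3204.5, array([107.2768,  38.1845]))]
```

View pics/w4.png

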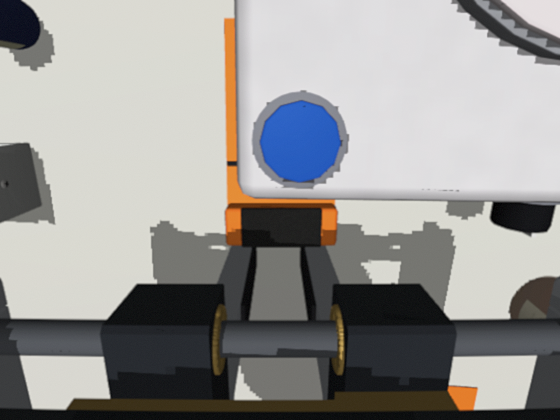

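```bash
python3 - <<'E'
from h import *
np.set_printoptions(precision=4,suppress=True)
p=env.camera_params("wrist"); im=env.read_camera("wrist")
for c in blobs(im,*BLUE,amin=500):
    M=cv2.moments(c);uv=[M['m10']/M['m00'],M['m01']/M['m00']];print(uv,onz("wrist",[uv],.086,p)); b=cv2.boundingRect(c);print(b)
    q=onz("wrist",[[b[0],uv[1]],[b[0]+b[2],uv[1]]],.086,p); print(np.linalg.norm(q[1]-q[0]))
E
```

```text
[299.9497468133403, 141.36877946568885] [[0.6146 0.1819 0.086 ]]
(261, 101, 80, 81)
0.023298140264413993
```

>>> arm_command([
  [[-1.5, 0, 0], 0, 2.4],
  [[-2, 0, 0], 0, 2.4],
  [[-1, 0, -1], 0, 2.4],
  [[0, 0, -4], 0, 2.4],
  [[0, 0, -4], 0, 0],
  [[0, 0, -3], 0, 0],
  [[0, 0, 0], 0, 0],
  [[0, 0, 0], 0, 0],
  [[0, 0, 0], 0, 0],
])

```text
time: 8.55
tool_pos: [0.511, 0.1838, 0.1294]
ee_rot: [1.0, 0.018, -0.001, 0.0]
ft_force: [0.1, 0.0, -0.1]
gripper_width: 0.0006
finger_force: 0.0
```

```bash
python3 - <<'E'
from h import *
np.set_printoptions(precision=4,suppress=True)
o=env.observe();print(o['tool_pos'],o['ee_rot'],o['ft_force'],o['gripper_width'])
p=env.camera_params("wrist"); im=env.read_camera("wrist"); cv2.imwrite("pics/w5.png",im[:,:,::-1])
for c in blobs(im,*BLUE,amin=500):
    M=cv2.moments(c);uv=[M['m10']/M['m00'],M['m01']/M['m00']];print(uv,onz("wrist",[uv],.086,p))
    b=cv2.boundingRect(c);q=onz("wrist",[[b[0],uv[1]],[b[0]+b[2],uv[1]]],.086,p); print(np.linalg.norm(q[1]-q[0]))
E
```

```text
[0.511  0.1838 0.1294] [ 0.9998  0.0184 -0.001   0.0003] [ 0.0997  0.0457 -0.0909] 0.0005691439114962458
[288.58940002977516, 63.9523596843829] [[0.614  0.1819 0.086 ]]
0.02295481800071283
```

View pics/w5.png

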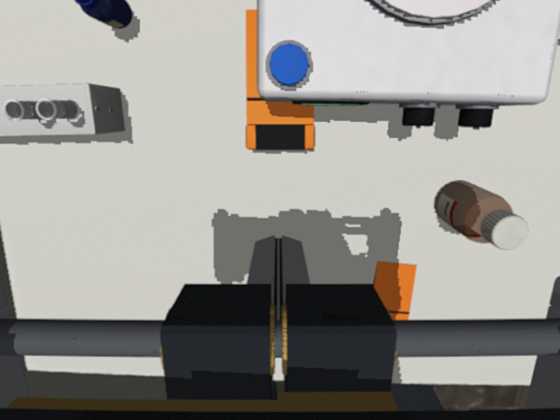

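>>> arm_command([
  [[3, 0.2, 0], 0, 0],
  [[3, 0.2, 0], 0, 0],
  [[3, 0.2, 0], 0, 0],
  [[1.3, 0, 0], 0, 0],
  [[0, 0, 1.5], 0, 0],
  [[0, 0, 1.5], 0, 0],
  [[0, 0, 0], 0, 0],
  [[0, 0, 0], 0, 0],
])

```text
time: 9.4
tool_pos: [0.6139, 0.1818, 0.0996]
ee_rot: [1.0, 0.018, -0.001, 0.0]
ft_force: [-0.1, 0.7, 1.0]
gripper_width: 0.0005
finger_force: 0.0
```

>>> arm_command([
  [[0, 0, 0.6], 0, 0],
  [[0, 0, 0.4], 0, 0],
  [[0, 0, 0.3], 0, 0],
  [[0, 0, 0.1], 0, 0],
  [[0, 0, 0], 0, 0],
])

```text
time: 9.9
tool_pos: [0.6148, 0.1818, 0.0864]
ee_rot: [1.0, 0.018, -0.0, 0.0]
ft_force: [0.4, -0.7, 0.7]
gripper_width: 0.001
finger_force: 0.0
```

>>> arm_command([
  [[0, 0, 0.1], 0, 0],
  [[0, 0, 0.1], 0, 0],
  [[0, 0, 0], 0, 0],
])

```text
time: 10.2
tool_pos: [0.6151, 0.1819, 0.0848]
ee_rot: [1.0, 0.018, 0.0, -0.0]
ft_force: [-0.8, 0.0, 2.2]
gripper_width: 0.0005
finger_force: 1.2
```

>>> arm_command([
  [[0, 0, 0.1], 0, 0],
  [[0, 0, 0], 0, 0],
  [[0, 0, 0], 0, 0],
])

```text
time: 10.5
tool_pos: [0.6151, 0.1819, 0.0838]
ee_rot: [1.0, 0.018, 0.0, -0.0]
ft_force: [-1.1, 0.7, 4.6]
gripper_width: 0.0006
finger_force: 1.9
```

>>> arm_command([
  [[0, 0, 0.1], 0, 0],
  [[0, 0, 0.1], 0, 0],
  [[0, 0, 0], 0, 0],
  [[0, 0, 0], 0, 0],
  [[0, 0, 0], 0, 0],
  [[0, 0, 0], 0, 0],
  [[0, 0, 0], 0, 0],
])

```text
time: 11.2
tool_pos: [0.6151, 0.1819, 0.0832]
ee_rot: [1.0, 0.018, 0.001, -0.0]
ft_force: [-2.5, -0.2, 11.1]
gripper_width: 0.0003
finger_force: 5.5
```

>>> arm_command([
  [[0, 0, -0.3], 0, 0],
  [[0, 0, -1], 0, 0],
  [[0, 0, -3], 0, 0],
  [[0, 0, -4], 0, 0],
  [[-4, 0, 0], 0, 0],
  [[-4, 0, 0], 0, 0],
  [[-3, 0, 0], 0, 0],
  [[0, 0, 0], 0, 0],
  [[0, 0, 0], 0, 0],
])

```text
time: 12.1
tool_pos: [0.5053, 0.1779, 0.1649]
ee_rot: [1.0, 0.019, 0.001, -0.0]
ft_force: [0.6, -0.3, -0.2]
gripper_width: 0.0008
finger_force: 0.0
```

```bash
python3 - <<'E'
from h import *
p=env.camera_params("wrist"); im=env.read_camera("wrist"); cv2.imwrite("pics/w6.png",im[:,:,::-1])
E
```

```text
(no output)
```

View pics/w6.png

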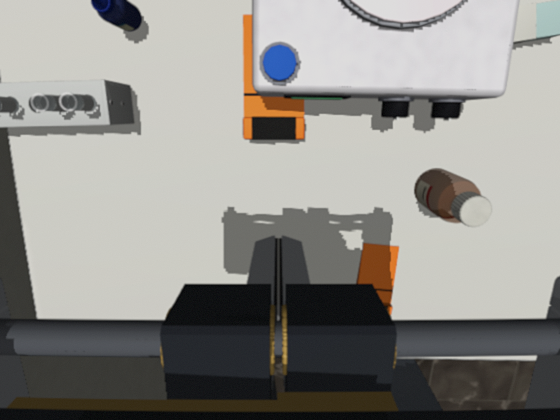

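The picture shows the wedge still under the foot, with its line at the stirrer's front edge (row ~95). The pad is free at (280,62), and the bottles have not moved.

```bash
python3 -c "
from bench import env
print(env.sign_off())"
```

```text
the job is handed in; nothing more can be done
None
```

The job is handed in (no verdict came back): the wedge is under the short foot and the stirrer stands level as far as push force and camera show; the pad was pressed fully down (11 N) and released, with the arm clear and the bottles unmoved in the last picture.

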